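# Tighten the trolley wheel's castle nut to the cotter hole

### The arm

A 6-joint arm with a two-finger parallel gripper is mounted at the origin on the work surface. World frame = base frame: x ahead of the robot, y to its left, z up, the work surface at z = 0. Lengths are in m, angles in rad, forces in N, time in s.
With the tool pointing down it reaches from about 0.25 to 0.775 m from the base axis. Payload 8.9 kg.
Tool frame: the origin (TCP) lies between the finger pads; the fingertips stand manip.finger_overhang ahead of it and the grasp point (between the pads) lies 8 mm behind it (manip.finger_overhang is the distance from the TCP to the fingertips, in m); z points along the fingers, y is the line along which they close (so a half turn about z gives the same grasp; the last joint's range is limited). The gripper opens to 85 mm and grips with 20 to 120 N. Pads are 22 mm wide; open, the fingers measure 114 mm over their backs; the gripper's body (76 mm by 85 mm) begins 54 mm behind the grasp point. The pads swing forward as they close: fully open they stand 13 mm farther back than shut.
Start: joints at [-1.376, 0.291, -0.153, 1.127, 0, 1.431], TCP at [0.172, -0.496, 0.242] pointing down, gripper open.
Joint ranges: [-2.52, 2.52], [-0.91, 1.74], [-1.3, 1.37], [-1.96, 2.02], [-1.52, 1.47], [-3.14, 3.14]. Speed limits (rad/s): [2.22, 2.22, 2.79, 3.14, 3.14, 3.14].

### API

Orientations are given as a unit quaternion [x, y, z, w].
In Python, from station import manip gives the robot as it stands.
- The arm moves only by the shell command python3 -m crank 'ROWS' [FORCE]. ROWS is a JSON object of lists of equal length, an entry for each row: "travel": the shift along the tool's x, y, z in m, a list of three; "rot": the turn, a rotation vector about the tool's x, y, z in degrees, a list of three; "grip": the opening in per cent of the stroke, from 0 (shut) to 100 (fully open). A call has 1 to 20 rows; each row shifts and turns the commanded pose from where the row before left it, along the tool's axes as they then stand; what a row does not reach is not made up. A row lasts 1/8 s, in which the tool goes at most 62.5 mm and 10.7 degrees, less where a joint would pass 70% of its speed; a pose out of reach is approached as far as the arm can. A call with a gripper value outside its range is refused whole. The fingers move at their own pace and stop on an object; FORCE is the grip in N (left out, the last holds). Time passes only in rows, so rows that do not move let the fingers close. It gives the time, the measured TCP pose, the force, the opening and the grip force at its end, in the units of the state.
- manip.read_state(): the state, without advancing time (a new reading comes with each control period).
- manip.capture(name): name is "scene" or "top" or "wrist"; returns a dict with "image" (480x640x3 uint8, red, green, blue), "fx", "fy", "cx", "cy" (pixels), "cam_to_world" (4x4, takes a point from camera to world coordinates); the wrist camera has in their place "T_tool_cam" (4x4, takes a point from camera to tool coordinates, whose origin is the TCP and whose axes are the flange's). Camera axes: x right, y down, z forward; pixel columns grow to the right and rows downward; lengths in m; the calibration is good to about 2 mm. A picture is of the moment at which its call begins: read the wrist's pose just before it. There is no depth.
- manip.hand_in(): hands the job in; it is judged then, once.
The state is a dict: "time": time; "joint_positions": joint angles; "joint_velocities": joint speeds; "joint_torque": joint torques, N m; "tcp_pos": TCP position; "tool_rot": TCP orientation; "wrist_force": force on the tool from outside, world axes, zero at the start; "torque": the same for the moment, N m; "opening": opening from 0.0 (shut) to 1.0 (fully open); "grip_force": force on a finger pad.
Only numpy, scipy, OpenCV 4.12 (cv2) and the standard library are available. Lean on these libraries where they do the work, as an engineer would, in place of code of your own. Each camera call takes 0.05 s, during which the arm holds its last target. There are 200 camera calls.

### The job

Two trolley wheels lie on the kitchen counter; one already has the cotter pin through its castle nut, the other does not. On the wheel without a pin, tighten the nut clockwise until it is snug, then turn it a little further until the next slot lines up with the cotter hole through the axle, and let go. Leave the finished wheel alone.

Things in the scene. Friction and masses are not known exactly. Their poses are not given: they have to be found in the camera images.
- castle_nut (a joint): Angle (rad) of the steel castle nut on the wheel WITHOUT a pin; grows clockwise from above (tightening). 0 = snug on the washer; starts loose at -0.25 to -0.10; the next slot meets the cotter hole somewhere from 0.40 to 0.60; stops at -0.35 and 1.1. Stiff thread: 0.35 to 0.55 N m, so grip with 60 N or more; it stays where it is left and does not rise or sink.
- nut_top (a point): Centre of that nut's top, 86 mm above the counter; turns with it. Hexagon 46 mm across flats (53 over corners), flats 48 to 72 mm above the counter; above it a round 43 mm crown with six 7 mm slots, 60 degrees apart, one over the middle of each flat. z up; x points through the middle of a flat, along the pair of slots that meets the hole next. The washer below is 60 mm across.
- axle: Fixed 28 mm axle end standing up through that nut, flat top 94 mm above the counter. Origin on its axis at counter height; z up; x (either way round) is the direction of the 7 mm cotter hole, 79 mm above the counter, level with the slots. A dark straight groove across the axle's top runs parallel to the hole and shows its direction from above.
- finished_wheel: The other wheel, alike in size and fixed too, but with a cotter pin through nut and axle (eye and bent ends reach 45 mm from the axis). Origin on its axis at counter height. Not to be touched. Both wheels lie flat: 116 mm across, top 44 mm above the counter, on a fixed flange 140 mm across.
Not all that is in view belongs to the job. What is shaped like the part that bears castle_nut but blue or orange is not meant.

How it is judged:
On the way:
1. the nut is tightened to snug (value of joint castle_nut above 0 rad).
At the end, for the whole second after the job is handed in: the nut is tightened past snug (joint above 0.1 rad), its next pair of slots is within 10 degrees of the cotter hole's direction, and the nut is at rest (angle between the x axis of nut_top and the x axis of axle, either way round below 0.175 rad and value of joint castle_nut above 0.1 rad and velocity of joint castle_nut between -0.05 and 0.05 rad/s); the robot touches nothing.
It fails at once if the robot presses on the finished wheel (contact force between any of the fingers, the arm and finished_wheel above 3 N).
It also fails if it takes over 29 s, if anything falls off the work surface, if the arm or the gripper's body presses on something with over 40 N, if the wrist force passes 120 N, or if a joint passes its speed limit or range.

## Working session

There is one attempt and no reset: what is moved stays moved. The work goes in short steps, Python scripts to look and compute and a shell command to move; the robot and the scene stay as the last step left them, time stands still between calls to the robot, and variables do not carry over. Pictures are saved under pics/ and viewed, at most 10 in all, crops included, and the job is handed in when it is done.

```bash
ls; mkdir -p pics; python3 - <<'E'
from station import manip
import cv2,numpy as np
s=manip.read_state();print(s,manip.finger_overhang)
a=[]
for n in("top","scene"):
    c=manip.capture(n);cv2.imwrite(f"pics/{n}0.png",c["image"][:,:,::-1]);print(n,c["fx"],c["cx"],c["cy"],np.round(c["cam_to_world"],4).tolist());a.append(c["image"][:,:,::-1])
c=manip.capture("wrist");print(c["fx"],np.round(c["T_tool_cam"],4).tolist())
E
```

```text
pics
{'time': 0.0, 'joint_positions': array([-1.37631402e+00,  2.91268518e-01, -1.54128248e-01,  1.12668856e+00,
        2.20552633e-05,  1.43148461e+00]), 'joint_velocities': array([ 0.00058595,  0.00069292, -0.00114361, -0.00063533,  0.00022318,
        0.00180317]), 'joint_torque': array([-1.07215827e-03, -5.37142897e+01,  3.31371546e+01,  1.56014931e-02,
       -1.73345602e-04,  1.21511057e-06]), 'tcp_pos': array([ 0.17192831, -0.49560627,  0.24173768]), 'tool_rot': array([ 9.86104788e-01,  1.66123240e-01, -6.75308299e-06, -6.44560807e-04]), 'wrist_force': array([-1.14454041, -0.11950438, -0.68383625]), 'torque': array([-0.01998343, -0.02968134, -0.00060683]), 'grip_force': 0.0, 'opening': 0.9960561681866431} 0.011
top 502.4516250077689 326.0533695162594 243.07790854024668 [[0.0051, -0.9868, 0.1619, 0.3201], [-0.9998, -0.0081, -0.0175, -0.0385], [0.0185, -0.1618, -0.9866, 1.0294], [0.0, 0.0, 0.0, 1.0]]
scene 560.3692196274786 319.22948677364127 242.6917413473408 [[0.7946, 0.3924, -0.4632, 0.9164], [0.6069, -0.5312, 0.5912, -0.6146], [-0.0141, -0.7509, -0.6603, 0.7097], [0.0, 0.0, 0.0, 1.0]]
377.81712034620944 [[0.0001, -0.9475, -0.3199, 0.0819], [1.0, 0.0002, -0.0003, 0.0014], [0.0004, -0.3199, 0.9475, -0.1317], [0.0, 0.0, 0.0, 1.0]]
```

View pics/top0.png

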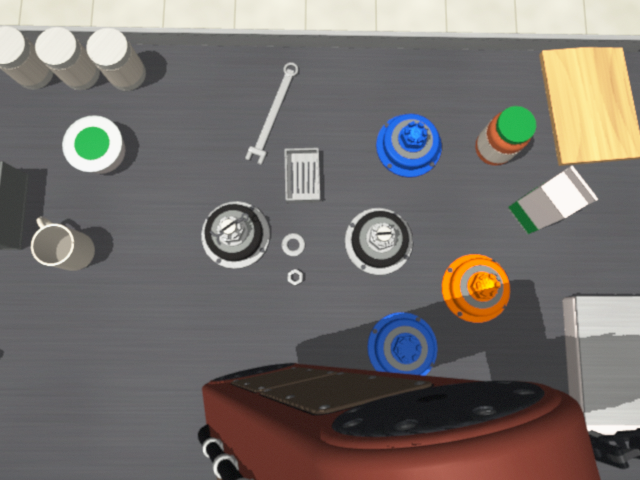

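The top view shows two steel/black wheels, at about (235,235) and (379,240). The blue and orange ones are decoys. I'll enlarge both steel wheels to find the pin.

```bash
python3 - <<'E'
from station import manip
import cv2,numpy as np
c=manip.capture("top");im=c["image"][:,:,::-1]
R=c["cam_to_world"]
def ray(u,v,z):
    d=R[:3,:3]@[(u-c["cx"])/c["fx"],(v-c["cy"])/c["fy"],1];o=R[:3,3];return o+d*(z-o[2])/d[2]
for p in((232,231,.094),(382,235,.094),(235,235,.005),(378,240,.005)):print(p,ray(*p).round(4))
s=manip.capture("scene");S=s["image"][:,:,::-1]
def proj(P):
    q=np.linalg.inv(s["cam_to_world"])@[*P,1];return s["fx"]*q[0]/q[2]+s["cx"],s["fy"]*q[1]/q[2]+s["cy"]
rows=[]
for p in((232,231,.08),(382,235,.08)):
    q=np.array(proj(ray(*p))).round().astype(int);print(q)
    a=[]
    for I,(u,v) in((im,p[:2]),(S,q)):
        cr=I[max(v-32,0):v+32,max(u-40,0):u+40];a.append(cv2.resize(cr,(400,300),interpolation=cv2.INTER_CUBIC))
    rows.append(np.hstack(a))
cv2.imwrite("pics/crop1.png",np.vstack(rows))
E
```

```text
(232, 231, 0.094) [0.4953 0.1226 0.094 ]
(382, 235, 0.094) [ 0.49  -0.161  0.094]
(235, 235, 0.005) [0.5036 0.1315 0.005 ]
(378, 240, 0.005) [ 0.4956 -0.1642  0.005 ]
[386 198]
[285 285]
```

View pics/crop1.png

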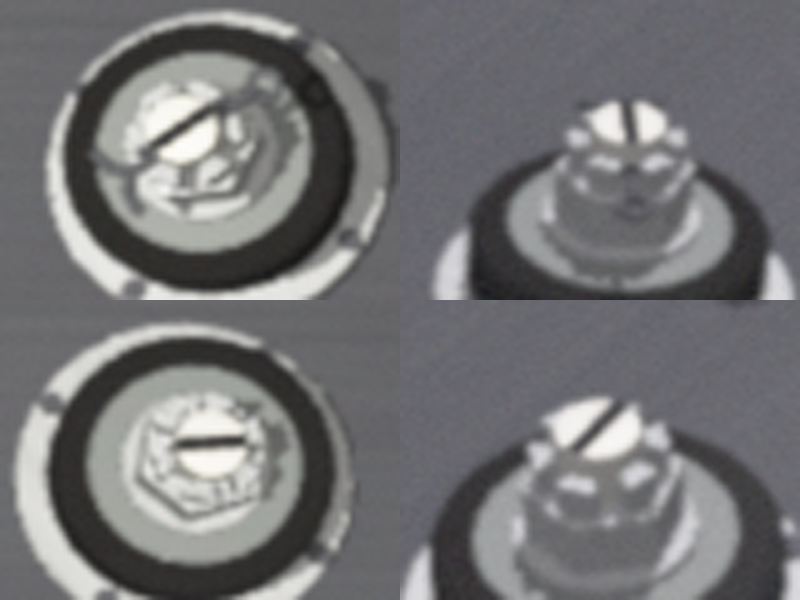

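The left wheel, around (0.495, 0.123), has the cotter pin, so it is the finished one. The right wheel, around (0.49, -0.161), has no pin and is the target; its groove runs nearly along image x (world y). I'll move above it to look with the wrist camera.

```bash
python3 -m crank '{"travel":[[0.041,-0.021,0.003],[0.041,-0.021,0.003],[0.041,-0.021,0.003],[0.041,-0.021,0.003],[0.041,-0.021,0.003],[0.041,-0.021,0.003],[0.041,-0.021,0.003],[0.041,-0.021,0.003],[0.041,-0.021,0.003],[0.041,-0.021,0.003],[0,0,0],[0,0,0]],"rot":[[0,0,0],[0,0,0],[0,0,0],[0,0,0],[0,0,0],[0,0,0],[0,0,0],[0,0,0],[0,0,0],[0,0,0],[0,0,0],[0,0,0]],"grip":[100,100,100,100,100,100,100,100,100,100,100,100]}' 100
cat > h.py <<'E'
from station import manip
import cv2,numpy as np
from scipy.spatial.transform import Rotation as Ro
class V:
    def __init__(s):
        st=manip.read_state();s.st=st;c=manip.capture("wrist");s.c=c;s.im=c["image"][:,:,::-1].copy()
        T=np.eye(4);T[:3,:3]=Ro.from_quat(st["tool_rot"]).as_matrix();T[:3,3]=st["tcp_pos"];s.T=T@c["T_tool_cam"]
        s.Tt=T
    def ray(s,u,v,z):
        c=s.c;d=s.T[:3,:3]@[(u-c["cx"])/c["fx"],(v-c["cy"])/c["fy"],1];o=s.T[:3,3];return o+d*(z-o[2])/d[2]
    def proj(s,P):
        q=np.linalg.inv(s.T)@[*P,1];c=s.c;return np.array([c["fx"]*q[0]/q[2]+c["cx"],c["fy"]*q[1]/q[2]+c["cy"]])
    def warp(s,z,cx,cy,half=.045,n=500):  # rectified plane at height z; world +y left, +x up
        w=[(cx+half,cy+half),(cx+half,cy-half),(cx-half,cy-half),(cx-half,cy+half)]
        H=cv2.getPerspectiveTransform(np.float32([s.proj((*p,z)) for p in w]),np.float32([[0,0],[n,0],[n,n],[0,n]]))
        return cv2.warpPerspective(s.im,H,(n,n),flags=cv2.INTER_CUBIC)
E
python3 - <<'E'
from h import *
v=V();cv2.imwrite("pics/w1.png",v.im);print(v.st["tcp_pos"],v.st["tool_rot"],v.st["time"],v.st["joint_positions"].round(3),v.proj((.49,-.163,.094)))
E
```

```text
time: 1.75
tcp_pos: [0.4902, -0.1634, 0.2121]
tool_rot: [0.986, 0.166, -0.0, -0.0]
wrist_force: [0.4, 0.3, -0.5]
opening: 0.998
grip_force: 0.0
[ 0.49023515 -0.1633705   0.21214159] [ 9.86060625e-01  1.66386086e-01 -3.37490719e-04 -1.09172022e-05] 1.75 [-0.463  0.295 -0.229  1.047 -0.     2.344] [314.16034297 234.11904567]
```

View pics/w1.png

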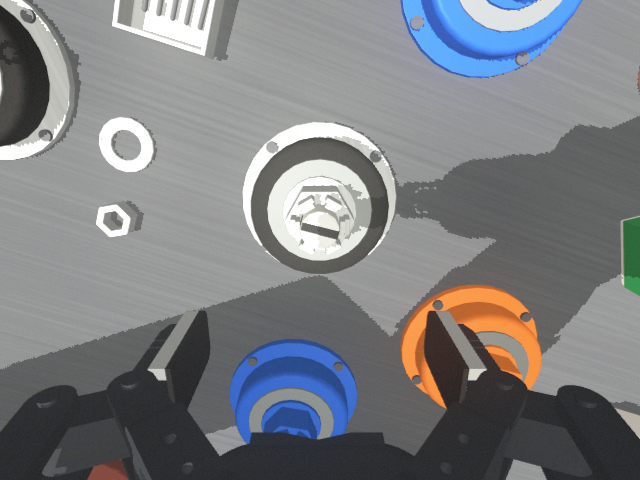

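The wrist view shows the target wheel centred at about (320,200), the axle top at about (321,229) and the dark groove. I'll measure the groove with a mask and enlarge the nut.

```bash
cat > g.py <<'E'
from h import *
def groove(v,c0,r=11):
    g=cv2.cvtColor(v.im,cv2.COLOR_BGR2GRAY);m=np.zeros_like(g);cv2.circle(m,tuple(int(round(x)) for x in c0),r,255,-1)
    d=((g<90)&(m>0)).astype(np.uint8);n,l,s,ce=cv2.connectedComponentsWithStats(d);k=1+np.argmax(s[1:,4])
    p=np.argwhere(l==k)[:,::-1];P=np.array([v.ray(*q,.094)[:2] for q in p])
    mu=P.mean(0);w,e=np.linalg.eigh(np.cov((P-mu).T));a=np.degrees(np.arctan2(e[1,1],e[0,1]))%180
    return p.mean(0),mu,a,np.ptp((P-mu)@e[:,1]),np.ptp((P-mu)@e[:,0])
E
python3 - <<'E'
from g import *
v=V();print(groove(v,(321,230),20))
cv2.imwrite("pics/w2.png",cv2.resize(v.im[178:258,267:373],(795,600),interpolation=cv2.INTER_CUBIC))
E
```

```text
(array([335.2, 234.1]), array([ 0.49461922, -0.17728776]), np.float64(175.30529592754925), np.float64(0.004169486978757885), np.float64(0.0019144176709596616))
```

View pics/w2.png

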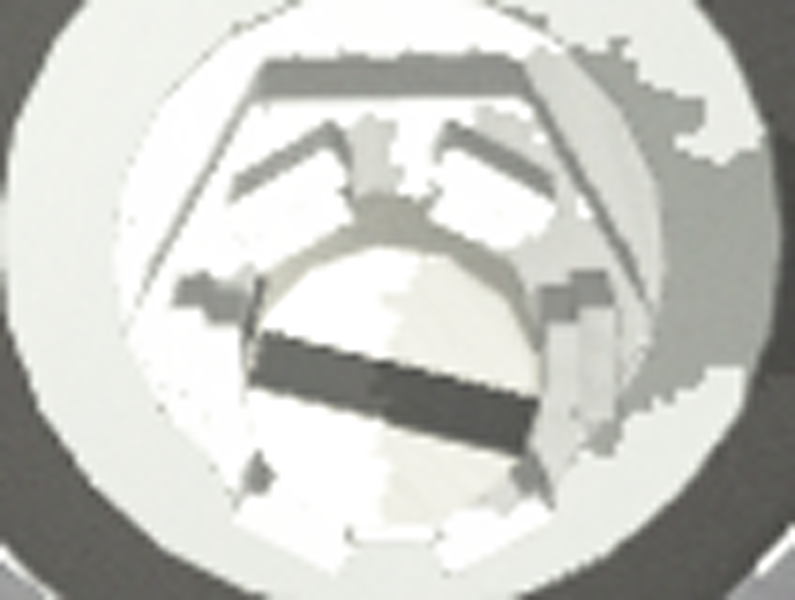

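The crop (origin (267,178), scale 7.5) shows the groove running from (250,358) to (537,428). The nearest hex flat's top edge runs from (250,97) to (527,97), and slots sit at (391,200) and (393,530). Now I'll compute the angles.

```bash
python3 - <<'E'
from h import *
v=V()
f=lambda x,y,z:v.ray(267+x/7.5-.5,178+y/7.5-.5,z)[:2]
ang=lambda a,b:np.degrees(np.arctan2(*(b-a)[::-1]))
a,b=f(250,358,.094),f(537,428,.094);print("groove",a,b,np.linalg.norm(a-b),ang(a,b),"centre",(a+b)/2)
c=(a+b)/2
h1,h2=f(250,97,.072),f(527,97,.072);print("edge",np.linalg.norm(h2-h1),ang(h1,h2))
n=np.array([-(h2-h1)[1],(h2-h1)[0]]);n/=np.linalg.norm(n);print("dist",n@(h1-c))
e1,e2=f(252,100,.072),f(135,300,.072);print("left edge",ang(e1,e2),np.linalg.norm(e1-e2))
e1,e2=f(527,97,.072),f(650,300,.072);print("right edge",ang(e1,e2))
s1,s2=f(391,122,.079),f(395,540,.086);print("slot",ang(s1,s2))
print("axle circle est", (f(393,248,.094)+f(393,527,.094))/2, np.linalg.norm(f(393,248,.094)-f(393,527,.094)))
print("tool yaw",ang(np.zeros(2),v.Tt[:2,0]),ang(np.zeros(2),v.Tt[:2,1]),v.Tt[:3,3])
E
```

```text
groove [ 0.49259474 -0.15218176] [ 0.49485702 -0.17950805] 0.027419778760250355 -85.26739657081711 centre [ 0.49372588 -0.16584491]
edge 0.026937696181747767 -70.93050477466645
dist 0.02324381637574469
left edge 168.46982816137194 0.02344392085380511
right edge -129.3355069766992
slot -160.32502587786846
axle circle est [ 0.49399881 -0.16564299] 0.027037864006073796
tool yaw 19.061572248475763 -70.93842754908265 [ 0.4899679  -0.16398483  0.21234406]
```

The measurements agree with the given sizes: flat distance 23.2 mm, groove length 27.4 mm. A flat normal lies at 19.1° and the groove at 94.7°, so the turn needed is about 44.4° clockwise, which is inside the 29–49° window. I'll yaw by 30° so the pads face a pair of flats, go down, and close gently.

```bash
python3 -m crank '{"travel":[[0.003,0.0028,0.02],[0,0,0.02],[0,0,0.02],[0,0,0.03],[0,0,0.03],[0,0,0.03],[0,0,0],[0,0,0]],"rot":[[0,0,-10],[0,0,-10],[0,0,-10],[0,0,0],[0,0,0],[0,0,0],[0,0,0],[0,0,0]],"grip":[100,100,100,100,100,100,100,100]}' 25 && python3 -m crank '{"travel":[[0,0,0],[0,0,0],[0,0,0],[0,0,0],[0,0,0],[0,0,0]],"rot":[[0,0,0],[0,0,0],[0,0,0],[0,0,0],[0,0,0],[0,0,0]],"grip":[30,30,30,30,30,30]}' 25
python3 - <<'E'
from h import *
v=V();cv2.imwrite("pics/w3.png",v.im)
E
```

```text
time: 2.9
tcp_pos: [0.4947, -0.1657, 0.0634]
tool_rot: [0.91, 0.415, 0.0, 0.0]
wrist_force: [-0.1, 0.6, -0.3]
opening: 1.001
grip_force: 0.0
time: 3.65
tcp_pos: [0.4938, -0.1643, 0.0631]
tool_rot: [0.909, 0.416, -0.0, -0.0]
wrist_force: [-4.6, 3.0, 10.1]
opening: 0.537
grip_force: 25.6
```

View pics/w3.png

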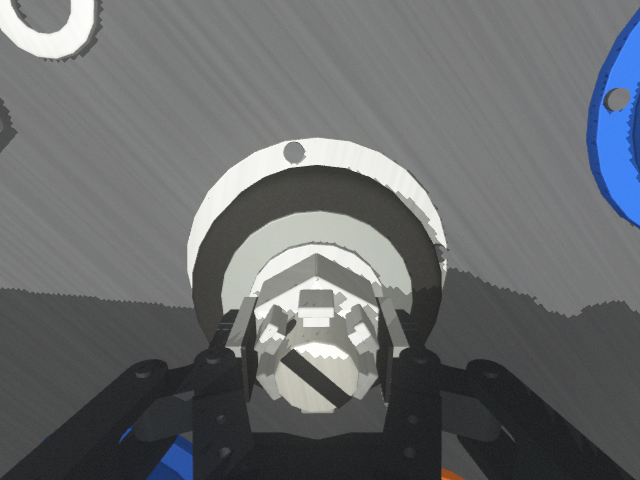

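The pads sit on two flats: opening 0.537, i.e. 46 mm. The groove is at about (317,378). I'll take out the 1.5 mm offset, squeeze hard, then turn 44.5° clockwise.

```bash
python3 -m crank '{"travel":[[0,-0.0015,0],[0,0,0],[0,0,0]],"rot":[[0,0,0],[0,0,0],[0,0,0]],"grip":[30,30,30]}' 110 && python3 -m crank '{"travel":[[0,0,0],[0,0,0],[0,0,0],[0,0,0],[0,0,0],[0,0,0],[0,0,0],[0,0,0],[0,0,0],[0,0,0],[0,0,0],[0,0,0],[0,0,0]],"rot":[[0,0,4.45],[0,0,4.45],[0,0,4.45],[0,0,4.45],[0,0,4.45],[0,0,4.45],[0,0,4.45],[0,0,4.45],[0,0,4.45],[0,0,4.45],[0,0,0],[0,0,0],[0,0,0]],"grip":[30,30,30,30,30,30,30,30,30,30,30,30,30]}' 110
python3 - <<'E'
from h import *
v=V();cv2.imwrite("pics/w4.png",v.im);print(v.st["torque"].round(3),Ro.from_quat(v.st["tool_rot"]).as_matrix()[:2,0],np.degrees(np.arctan2(v.Tt[1,0],v.Tt[0,0])))
E
```

```text
time: 4.08
tcp_pos: [0.4937, -0.1643, 0.0636]
tool_rot: [0.909, 0.416, 0.0, 0.001]
wrist_force: [-2.3, -0.1, 11.3]
opening: 0.506
grip_force: 111.7
time: 5.7
tcp_pos: [0.4937, -0.1642, 0.0636]
tool_rot: [0.999, 0.04, 0.001, 0.0]
wrist_force: [-3.2, 1.3, 11.8]
opening: 0.512
grip_force: 111.8
[ 0.366  0.582 -0.259] [0.99676477 0.08036373] 4.609477220105745
```

View pics/w4.png

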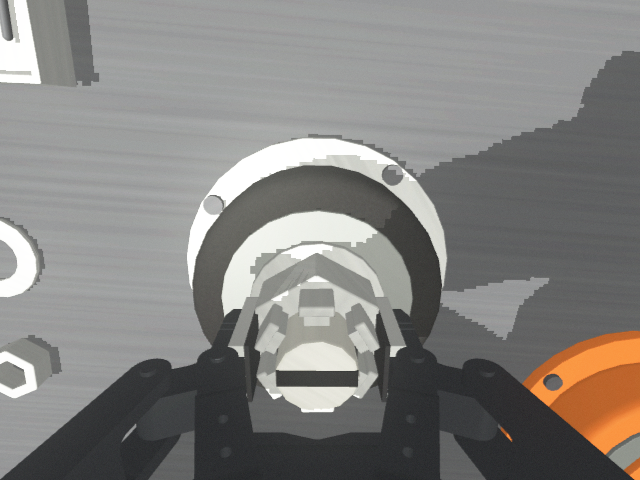

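The nut turned with the tool, and the groove now lies level at (317,378), along the line through the pads and so along a flat normal. I'll open, rise and check.

```bash
python3 -m crank '{"travel":[[0,0,0],[0,0,0],[0,0,0],[0,0,0],[0,0,-0.03],[0,0,-0.03],[0,0,-0.03],[0,0,-0.03],[0,0,-0.03],[0,0,0],[0,0,0]],"rot":[[0,0,0],[0,0,0],[0,0,0],[0,0,0],[0,0,0],[0,0,0],[0,0,0],[0,0,0],[0,0,0],[0,0,0],[0,0,0]],"grip":[100,100,100,100,100,100,100,100,100,100,100]}' 110
python3 - <<'E'
from h import *
v=V();p=v.proj((.4938,-.1657,.086));print(p);u,w=p.round().astype(int)
cv2.imwrite("pics/w5.png",cv2.resize(v.im[w-45:w+35,u-53:u+53],(795,600),interpolation=cv2.INTER_CUBIC));print(u-53,w-45)
E
```

```text
time: 7.12
tcp_pos: [0.4929, -0.1638, 0.2116]
tool_rot: [0.999, 0.04, -0.0, -0.0]
wrist_force: [0.4, 0.5, -0.5]
opening: 1.003
grip_force: 0.0
[317.54542296 230.11559845]
265 185
```

View pics/w5.png

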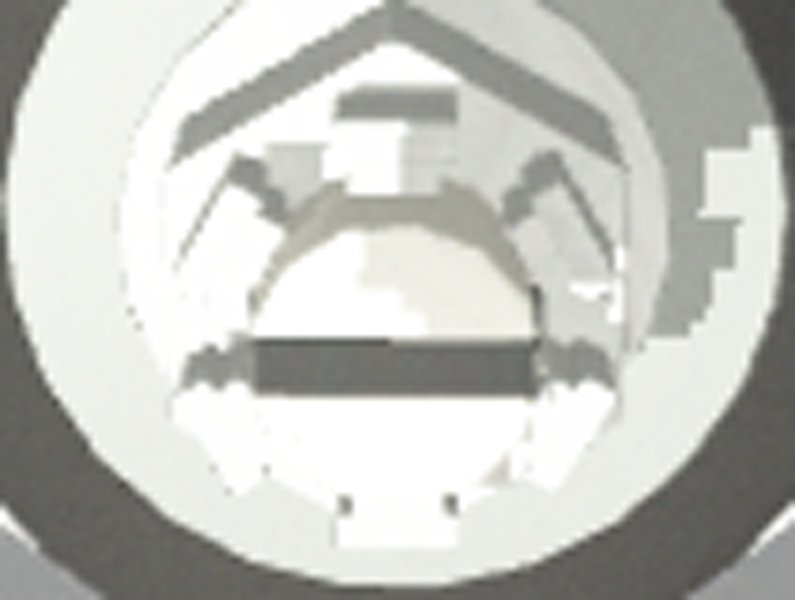

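The level groove, at crop (250–540, 368), meets the left slot at (215,370) and the right slot at (580,370). The hex is symmetric about the vertical, so the error is only 1–2°. The gripper is clear.

```bash
python3 -c "
from station import manip
print(manip.hand_in())"
```

```text
the job is handed in; nothing more can be done
None
```

I turned the nut on the wheel without a pin about 44° clockwise, past snug. In the last camera view its slots line up with the cotter hole to within 1–2°, the gripper is clear, and I've handed the job in (no verdict came back).

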